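Rack the sample vials in reverse order

ROBOT

A 7-joint arm with a two-finger parallel gripper is mounted at the origin on a cart in front of the work surface, level with it; the furniture and walls round the work are solid. World frame = base frame: x ahead of the robot, y to its left, z up, the work surface at z = 0. Lengths are in mm, angles in rad, forces in N, time in s.
With the tool pointing down it reaches from about 400 to 850 mm from the base axis. Payload 4.4 kg.
Tool frame: the origin (TCP) lies between the finger pads; the fingertips stand 14 mm ahead of it and the grasp point (between the pads) lies 5 mm behind it; y points along the fingers, z is the direction in which the jaws open and shut, and the axes are right-handed (so a half turn about y gives the same grasp; the last joint's range is limited). The gripper opens to 94 mm and grips with 3 to 60 N. Pads are 16 mm wide; open, the fingers measure 119 mm over their backs; the gripper's body (75 mm by 177 mm) begins 78 mm behind the grasp point.
Start: joints at [1.087, 0.628, 0.038, 1.517, -0.027, 0.996, -0.02], TCP at [263.767, -594.092, 219.478] pointing down, gripper open.
Joint ranges: [-3.06, 3.06], [-0.37, 2.12], [-1.25, 1.32], [0.18, 2.47], [-1.1, 4.24], [0.23, 1.98], [-2.94, 2.94]. Speed limits (rad/s): [2.57, 2.57, 3.14, 3.14, 3.14, 3.14, 3.14].

INTERFACE

Orientations are given as [roll, pitch, yaw] about the fixed x, y, z axes, in that order (R = Rz(yaw) Ry(pitch) Rx(roll)).
In Python, from rig import sensors, viewer, manip gives the robot as it stands.
- The arm moves only by the tool carry_out, never from a script. Its argument "rows" is a list of rows, each a list of 7 numbers: the opening, from 0 (shut) to 1 (fully open), then the shift along the tool's x, y, z in cm, then the turn, a rotation vector about the tool's x, y, z in degrees. In form: [[gripper, dx, dy, dz, rx, ry, rz], ...]. A call has 1 to 20 rows; each row is the pose to reach, as a shift and turn from the pose commanded when the call began, along the tool's axes at that moment; what a row does not reach only later rows make up. A row lasts 1/10 s, in which the tool goes at most 50 mm and 8.59 degrees, less where a joint would pass 70% of its speed; a pose out of reach is approached as far as the arm can. A call with a gripper value outside its range is refused whole. The fingers move at their own pace and stop on an object; "newtons" is the grip in N (left out, the last holds). Time passes only in rows, so rows that repeat a pose let the fingers close. It gives the time, the measured TCP pose, the force and the opening at its end, in the units of the state.
- sensors.get_state(): the state, without advancing time (a new reading comes with each control period).
- viewer.read_camera(name): name is "scene" or "top" or "wrist"; returns the picture (420x560x3 uint8, red, green, blue); there is no depth.
- viewer.camera_params(name): a dict with "mtx" (3x3 intrinsics, pixels), "k1" (the pictures are not rectified: a ray, as slopes to the right and down, at radius r is drawn at 1 + k1 r^2 times it, then the intrinsics apply), "pose" (4x4, takes a point from camera to world coordinates). Camera axes: x right, y down, z forward; pixel columns grow to the right and rows downward; lengths in mm; the calibration is good to about 2 mm. A picture is of the moment at which its call begins: read the wrist's pose just before it. camera_params takes no time and is no camera call; for the wrist camera it gives the pose at the moment of the call.
- manip.job_done(): hands the job in, once; it reports no verdict.
The state is a dict: "t": time; "joint_positions": joint angles; "dq": joint speeds; "tau": joint torques, N m; "tool_pos": TCP position; "orientation": TCP orientation; "contact_force": force on the tool from outside, world axes, zero at the start; "ft_torque": the same for the moment, N m; "width": opening from 0.0 (shut) to 1.0 (fully open).
Only numpy, scipy, OpenCV 4.12 (cv2) and the standard library are available. Lean on these libraries where they do the work, as an engineer would, in place of code of your own. Each camera call takes 0.05 s, during which the arm holds its last target.

TASK

The next class counts the sample vials from the other end, so move all four vials out of the coloured holders on the wooden strip into the white rack in reverse order: the vial from the left end of the old row goes into the rack's right-end pocket, the second from the left into the second pocket from the right, and so on, left and right as the robot sees them. Stand each vial upright on the floor of its own pocket and let go; do not tip a vial over on the way, and leave the hand lens where it is.

Things in the scene. Friction and masses are not known exactly. Their poses are not given: they have to be found in the camera images.
- vial_red_mid (a point): centre (half-way up, 38 mm above the underside) of the loose flat-bottomed sample vial with the red screw cap: clear round body 28 mm across with a white paper band, cap 29 to 30 mm across, 76 mm tall in all, about 50 g; its z axis points up through the cap. Any upright pinch of the upper half, from above, holds it
- vial_yellow_mid (a point): centre (half-way up, 38 mm above the underside) of the loose flat-bottomed sample vial with the yellow screw cap: clear round body 28 mm across with a white paper band, cap 29 to 30 mm across, 76 mm tall in all, about 50 g; its z axis points up through the cap. Any upright pinch of the upper half, from above, holds it
- vial_green_mid (a point): centre (half-way up, 38 mm above the underside) of the loose flat-bottomed sample vial with the green screw cap: clear round body 28 mm across with a white paper band, cap 29 to 30 mm across, 76 mm tall in all, about 50 g; its z axis points up through the cap. Any upright pinch of the upper half, from above, holds it
- vial_black_mid (a point): centre (half-way up, 38 mm above the underside) of the loose flat-bottomed sample vial with the black screw cap: clear round body 28 mm across with a white paper band, cap 29 to 30 mm across, 76 mm tall in all, about 50 g; its z axis points up through the cap. Any upright pinch of the upper half, from above, holds it
- holder_red: red square open cup, fixed, 56 x 56 mm, inside 46 x 46 mm, rim 27 mm and floor 15 mm above the table, one of a straight row of four, 62 mm apart, in varying order, on a wooden strip; at the start it holds the vial with the red cap. Origin: centre of its underside, 10 mm above the table; x away from the robot (turned up to 0.3 rad), y along the row to the robot's left
- holder_yellow: yellow square open cup, fixed, 56 x 56 mm, inside 46 x 46 mm, rim 27 mm and floor 15 mm above the table, one of a straight row of four, 62 mm apart, in varying order, on a wooden strip; at the start it holds the vial with the yellow cap. Origin: centre of its underside, 10 mm above the table; x away from the robot (turned up to 0.3 rad), y along the row to the robot's left
- holder_green: green square open cup, fixed, 56 x 56 mm, inside 46 x 46 mm, rim 27 mm and floor 15 mm above the table, one of a straight row of four, 62 mm apart, in varying order, on a wooden strip; at the start it holds the vial with the green cap. Origin: centre of its underside, 10 mm above the table; x away from the robot (turned up to 0.3 rad), y along the row to the robot's left
- holder_black: black square open cup, fixed, 56 x 56 mm, inside 46 x 46 mm, rim 27 mm and floor 15 mm above the table, one of a straight row of four, 62 mm apart, in varying order, on a wooden strip; at the start it holds the vial with the black cap. Origin: centre of its underside, 10 mm above the table; x away from the robot (turned up to 0.3 rad), y along the row to the robot's left
- rack: white rack on a grey foot, fixed, 72 x 270 mm, left or right of the strip, with four pockets, empty at the start: centres on its y axis at +93, +31, -31, -93 mm, each 46 mm (x) by 57 mm (y); floor 9 mm, wall tops 21 mm above the table; a vial standing in one has its centre at 47 mm. Origin: centre of its underside; x points away from the robot (turned up to 0.3 rad), y along the row to the robot's left
- loupe: black hand lens, 50 x 125 x 14 mm, lying loose just behind the racks; leave it where it is. Origin: centre of its underside
Not all that is in view belongs to the job. Leave any blue or purple look-alike of the part that bears vial_green_mid alone.

How it is judged:
By the outcome, as a careful person would: the job done as asked, in the order asked, and still so for the second after the job is handed in, with the robot touching nothing.
It also fails if it takes over 102 s, if anything falls off the work surface, if the arm or the gripper's body presses on something with over 40 N, if the wrist force passes 120 N, or if a joint passes its speed limit or range.

## Working session

There is one attempt and no reset: what is moved stays moved. The work goes in short steps, Python scripts to look and compute and a tool call to move; the robot and the scene stay as the last step left them, time stands still between calls to the robot, and variables do not carry over. Pictures are saved under pics/ and viewed, and the job is handed in when it is done.

Besides the shell and the picture viewer there is one more tool, called as name(argument=value, ...) on one line, values as JSON. carry_out: Moves the arm, as the interface text tells. Its arguments: {"type":"object","properties":{"rows":{"type":"array","items":{"type":"array","items":{"type":"number"}}},"newtons":{"type":"number"}},"required":["rows"]}

```bash
ls; mkdir -p pics
python3 - <<'E'
from rig import sensors, viewer, manip
import cv2
print(sensors.get_state())
for n in ["scene","top"]:
    p=viewer.camera_params(n); print(n,p)
    cv2.imwrite(f"pics/{n}0.png",viewer.read_camera(n)[:,:,::-1])
E
```

```text
pics
{'t': 0.0, 'joint_positions': array([ 1.08719835,  0.62932143,  0.03841021,  1.5183672 , -0.0270103 ,
        0.99628958, -0.01998679]), 'dq': array([ 0.00017633, -0.00142836, -0.00071687, -0.00053666,  0.00027145,
        0.00342043,  0.00027559]), 'tau': array([-4.22574863e-05, -5.49725533e+01,  1.14367135e+00, -1.86632645e+01,
       -5.21662657e-02,  2.35392357e-02,  1.67704284e-04]), 'tool_pos': array([ 263.52278221, -593.48271125,  218.56978178]), 'orientation': array([-1.57266517e+00,  3.97970731e-06, -2.72376138e+00]), 'contact_force': array([ 0.26217773,  1.06150789, -0.32341573]), 'ft_torque': array([-0.01989175, -0.04838437, -0.06277521]), 'width': 0.9988850377625165}
scene {'mtx': array([[408.46407263,   0.        , 278.47017701],
       [  0.        , 408.46407263, 205.53095528],
       [  0.        ,   0.        ,   1.        ]]), 'k1': -0.10901868533279874, 'pose': array([[ 7.98775740e-01, -3.46024133e-01,  4.92163201e-01,
         1.74606618e+02],
       [-6.01628518e-01, -4.58507063e-01,  6.54075224e-01,
        -5.95958779e+02],
       [-6.65507955e-04, -8.18558839e-01, -5.74422305e-01,
         5.68699876e+02],
       [ 0.00000000e+00,  0.00000000e+00,  0.00000000e+00,
         1.00000000e+00]])}
top {'mtx': array([[473.04147801,   0.        , 280.43246585],
       [  0.        , 473.04147801, 211.85562624],
       [  0.        ,   0.        ,   1.        ]]), 'k1': -0.12168417447669923, 'pose': array([[ 8.57925266e-03, -9.94803358e-01,  1.01452827e-01,
         4.58805868e+02],
       [-9.99959864e-01, -8.27299034e-03,  3.43913293e-03,
        -2.81644418e+01],
       [-2.58194273e-03, -1.01478260e-01, -9.94834406e-01,
         1.31222075e+03],
       [ 0.00000000e+00,  0.00000000e+00,  0.00000000e+00,
         1.00000000e+00]])}
```

View pics/scene0.png

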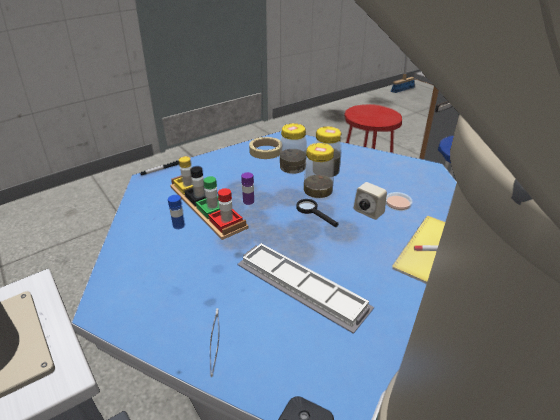

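View pics/top0.png

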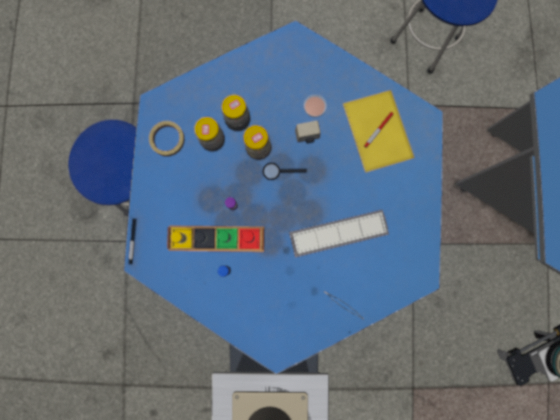

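```bash
cat > h.py <<'E'
import numpy as np, cv2
from rig import sensors, viewer, manip
def ray(p,uv):
    K=p["mtx"];k=p["k1"]
    d=np.array([(uv[0]-K[0,2])/K[0,0],(uv[1]-K[1,2])/K[1,1]]);x=d.copy()
    for _ in range(20): x=d/(1+k*(x@x))
    R=p["pose"][:3,:3];return p["pose"][:3,3],R@np.array([x[0],x[1],1.])
def onz(p,uv,z):
    o,d=ray(p,np.array(uv,float));return (o+d*(z-o[2])/d[2])
def proj(p,X):
    R=p["pose"][:3,:3];c=R.T@(np.array(X,float)-p["pose"][:3,3]);x=c[:2]/c[2]
    x=x*(1+p["k1"]*(x@x));K=p["mtx"];return np.array([K[0,0]*x[0]+K[0,2],K[1,1]*x[1]+K[1,2]])
def rd(n):
    p=viewer.camera_params(n);return p,np.ascontiguousarray(viewer.read_camera(n)[:,:,::-1])
E
python3 - <<'E'
import cv2
im=cv2.imread('pics/top0.png')
cv2.imwrite('pics/top0c.png',cv2.resize(im[190:290,160:290],None,fx=6,fy=6,interpolation=cv2.INTER_CUBIC))
cv2.imwrite('pics/top0r.png',cv2.resize(im[200:265,280:400],None,fx=6,fy=6,interpolation=cv2.INTER_CUBIC))
im=cv2.imread('pics/scene0.png')
cv2.imwrite('pics/sc0c.png',cv2.resize(im[145:245,150:270],None,fx=6,fy=6,interpolation=cv2.INTER_CUBIC))
E
```

```text
(no output)
```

View pics/top0c.png

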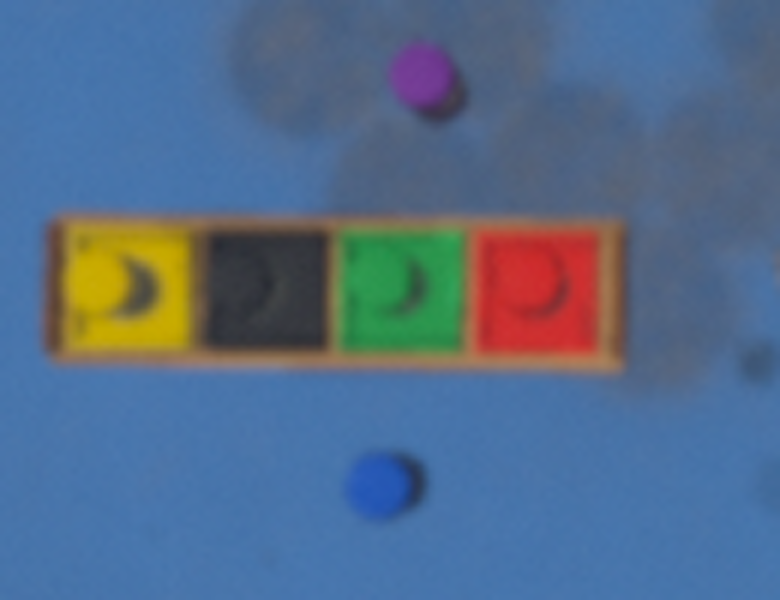

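View pics/top0r.png

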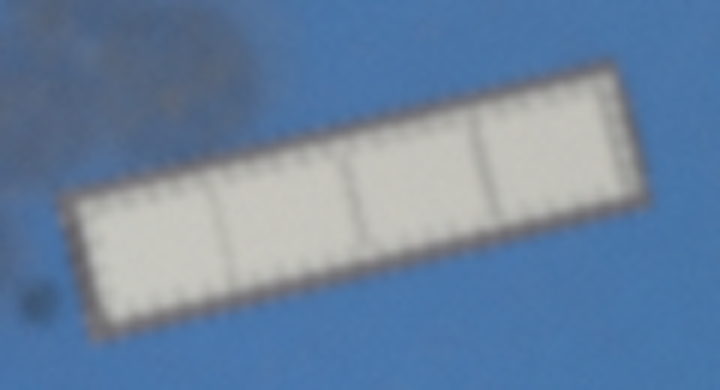

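View pics/sc0c.png

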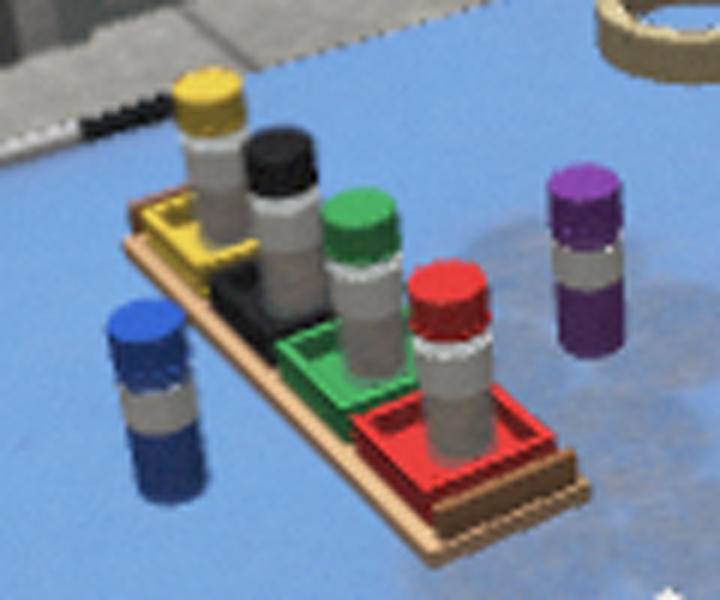

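Run:
```python
from h import *
T=viewer.camera_params("top");S=viewer.camera_params("scene")
f=lambda u,o:((u[0]+.5)/6-.5+o[0],(u[1]+.5)/6-.5+o[1])
top=dict(y=(97,280),k=(243,283),g=(378,282),r=(530,283),blue=(380,486),purple=(421,75))
sc=dict(y=(209,83),k=(280,145),g=(360,204),r=(449,281),blue=(148,318),purple=(584,183))
for n in top:
    z=91 if len(n)==1 else 76
    a=onz(T,f(top[n],(160,190)),z);b=onz(S,f(sc[n],(150,145)),z)
    o1,d1=ray(T,np.array(f(top[n],(160,190))));o2,d2=ray(S,np.array(f(sc[n],(150,145))))
    A=np.stack([d1,-d2],1);s=np.linalg.lstsq(A,o2-o1,rcond=None)[0]
    print(n,a.round(1),b.round(1),((o1+s[0]*d1+o2+s[1]*d2)/2).round(1))
# holders rim centre approx z27
for n,u in dict(y=(128,287),k=(266,290),g=(404,288),r=(538,290)).items(): print(n,onz(T,f(u,(160,190)),27).round(1))
im=cv2.imread('pics/top0.png');hsv=cv2.cvtColor(im,cv2.COLOR_BGR2HSV)
m=((hsv[...,1]<60)&(hsv[...,2]>140)).astype(np.uint8)
m[:200]=0;m[262:]=0;m[:,:285]=0;m[:,395:]=0
c=max(cv2.findContours(m,0,1)[0],key=cv2.contourArea)
q=cv2.boxPoints(cv2.minAreaRect(c));w=np.array([onz(T,u,21) for u in q])
print(q.round(1),w.round(1),w.mean(0)); print([np.linalg.norm(w[i]-w[i-1]) for i in range(4)])
e=w[0]-w[1]; 
for i in range(4):
  e=w[i]-w[i-1];print(np.arctan2(e[1],e[0]))
```

```text
y [517.3 247.6  91. ] [520.6 248.4  91. ] [518.5 246.8  92.3]
k [516.7 183.8  91. ] [520.2 184.6  91. ] [517.9 183.   92.4]
g [517.8 125.2  91. ] [523.5 126.2  91. ] [519.8 123.9  93.2]
r [518.   59.5  91. ] [523.  60.  91.] [519.8  58.4  92.9]
blue [429.9 124.6  76. ] [433.8 125.8  76. ] [431.4 123.7  77.9]
purple [609.7 110.   76. ] [612.5 109.4  76. ] [610.8 109.2  76.5]
y [517.4 247.7  27. ]
k [516.7 184.3  27. ]
g [518.3 121.3  27. ]
r [518.   60.4  27. ]
[[292.1 233.1]
 [381.7 211.5]
 [386.6 232.3]
 [297.1 253.8]] [[ 532.4  -56.2   21. ]
 [ 593.7 -302.8   21. ]
 [ 536.5 -316.    21. ]
 [ 476.   -70.1   21. ]] [ 534.66142802 -186.28467049   21.        ]
[np.float64(58.07543164094888), np.float64(254.15993679934044), np.float64(58.63661465873333), np.float64(253.22179089341108)]
0.24252920607854245
-1.3274461889739235
-2.9150659977105517
1.811962982408174
```

carry_out(rows=[[1, -2, -0.4, -1.3, 0, -3, 0], [1, -5, -1, -3.2, 0, -8, 0], [1, -8.5, -1.5, -5.5, 0, -14, 0], [1, -12, -2, -7.7, 0, -20, 0], [1, -15.5, -2.5, -10, 0, -26, 0], [1, -19, -3, -12.2, 0, -32, 0], [1, -22.5, -3.5, -14.4, 0, -38, 0], [1, -26, -4, -16.6, 0, -44, 0], [1, -29.5, -4, -18.8, 0, -50, 0], [1, -33, -4, -21, 0, -55, 0], [1, -36, -4, -23, 0, -59, 0], [1, -38.5, -4, -24.5, 0, -63, 0], [1, -40.3, -4, -25.6, 0, -65, 0], [1, -41.3, -4, -26.2, 0, -66, 0], [1, -41.3, -4, -26.2, 0, -66.06, 0], [1, -41.3, -4, -26.2, 0, -66.06, 0], [1, -41.3, -4, -26.2, 0, -66.06, 0]])

```text
t: 1.8
tool_pos: [534.0, -188.8, 259.3]
orientation: [-1.572, -0.001, -1.574]
contact_force: [0.5, 0.6, 0.7]
width: 1.005
```

Run:
```python
from h import *
s=sensors.get_state();print(s['t'],s['tool_pos'],s['orientation'],s['joint_positions'])
p,im=rd("wrist");cv2.imwrite('pics/w1.png',im);np.save('w1.npy',p,allow_pickle=True);print(p)
```

```text
1.8 [ 534.01849588 -188.75948707  259.33209427] [-1.57163886e+00 -8.59435198e-04 -1.57362606e+00] [ 0.49727546  0.478025   -0.31245972  1.6989612   0.17096637  0.99197732
  0.12085498]
{'mtx': array([[373.79879368,   0.        , 282.62669226],
       [  0.        , 373.79879368, 213.06459831],
       [  0.        ,   0.        ,   1.        ]]), 'k1': -0.06677956551648537, 'pose': array([[ 9.99995081e-01, -1.96836017e-03, -2.44218109e-03,
         5.35098613e+02],
       [-2.56429227e-03, -9.61407605e-01, -2.75116052e-01,
        -1.07904439e+02],
       [-1.80640399e-03,  2.75120961e-01, -9.61407923e-01,
         4.24327132e+02],
       [ 0.00000000e+00,  0.00000000e+00,  0.00000000e+00,
         1.00000000e+00]])}
```

View pics/w1.png

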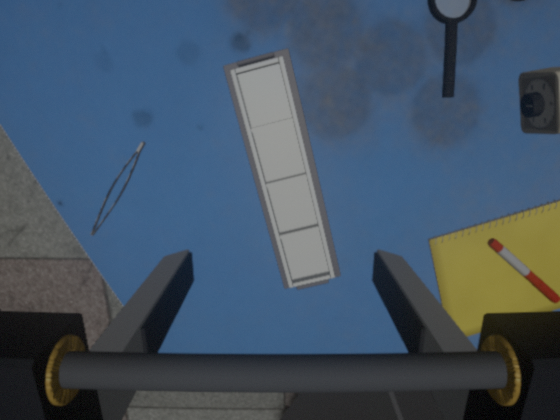

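Run:
```python
from h import *
im=cv2.imread('pics/w1.png');p=np.load('w1.npy',allow_pickle=True).item()
hsv=cv2.cvtColor(im,cv2.COLOR_BGR2HSV);m=((hsv[...,1]<60)&(hsv[...,2]>150)).astype(np.uint8)
m[:40]=0;m[295:]=0;m[:,:215]=0;m[:,350:]=0
m=cv2.morphologyEx(m,cv2.MORPH_CLOSE,np.ones((7,7)))
c=max(cv2.findContours(m,0,1)[0],key=cv2.contourArea)
wc=np.array([onz(p,u,21)[:2] for u in c[:,0]]).astype(np.float32)
r=cv2.minAreaRect(wc);print(r)
cv2.imwrite('pics/w1c.png',cv2.resize(im[40:300,210:350],None,fx=2.3,fy=2.3,interpolation=cv2.INTER_CUBIC))
```

```text
((522.1920166015625, -122.59818267822266), (51.654598236083984, 117.02404022216797), 13.826878547668457)
```

View pics/w1c.png

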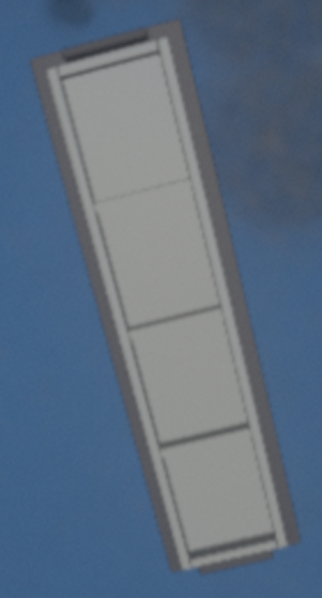

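Run:
```python
from h import *
p=np.load('w1.npy',allow_pickle=True).item()
f=lambda u:((u[0]+.5)/2.3-.5+210,(u[1]+.5)/2.3-.5+40)
w=np.array([onz(p,f(u),21)[:2] for u in [(48,70),(168,38),(286,547),(180,571)]]);print(w.round(1),w.mean(0))
print([np.linalg.norm(w[i]-w[i-1]).round(1) for i in range(4)])
for a,b in [((95,203),(190,178)),((127,328),(221,305)),((160,446),(248,425))]:
  print([((onz(p,f(a),z)+onz(p,f(b),z))/2).round(1) for z in (9,21)])
```

```text
[[ 481.3  -71.2]
 [ 534.6  -58.1]
 [ 594.8 -302.9]
 [ 540.2 -316.4]] [ 537.72849053 -187.14774156]
[np.float64(252.1), np.float64(55.0), np.float64(252.1), np.float64(56.2)]
[array([ 522.3, -124.6,    9. ]), array([ 522.7, -124.1,   21. ])]
[array([ 537.2, -184.9,    9. ]), array([ 537.1, -182.7,   21. ])]
[array([ 552.4, -246.3,    9. ]), array([ 551.9, -242.3,   21. ])]
```

carry_out(rows=[[1, -1.5, 0, 0, 0, 0, 0], [1, -4.5, 0, -0.2, 0, 0, 0], [1, -8.5, 0, -0.4, 0, 0, 0], [1, -12.5, 0, -0.6, 0, 0, 0], [1, -16.5, 0, -0.8, 0, 0, 0], [1, -20.5, 0, -1, 0, 0, 0], [1, -24.5, 0, -1.2, 0, 0, 0], [1, -28.5, 0, -1.4, 0, 0, 0], [1, -32, 0, -1.5, 0, 0, 0], [1, -35, 0, -1.5, 0, 0, 0], [1, -36.5, 0, -1.5, 0, 0, 0], [1, -36.9, 0, -1.5, 0, 0, 0], [1, -36.9, 0, -1.5, 0, 0, 0], [1, -36.9, 0, -1.5, 0, 0, 0]])

```text
t: 3.25
tool_pos: [520.2, 179.9, 259.4]
orientation: [-1.571, -0.001, -1.573]
contact_force: [-0.2, 0.3, 0.4]
width: 1.002
```

Run:
```python
from h import *
s=sensors.get_state();print(s['t'],s['tool_pos'],s['orientation'],s['joint_positions'])
p,im=rd("wrist");cv2.imwrite('pics/w2.png',im);np.save('w2.npy',p,allow_pickle=True)
```

```text
3.25 [520.19238366 179.90972715 259.38023706] [-1.57097954e+00 -1.36896107e-03 -1.57341235e+00] [-0.13576783  0.45955054 -0.36729319  1.74000105  0.19454522  0.97854713
 -0.58012858]
```

View pics/w2.png

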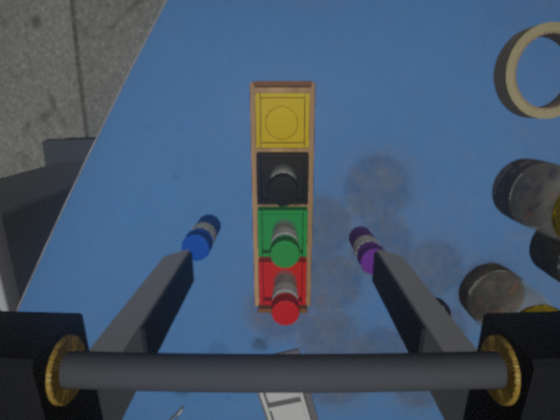

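Run:
```python
from h import *
im=cv2.imread('pics/w2.png')
cv2.imwrite('pics/w2c.png',cv2.resize(im[80:335,235:330],None,fx=2.3,fy=2.3,interpolation=cv2.INTER_CUBIC))
```

```text
(no output)
```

View pics/w2c.png

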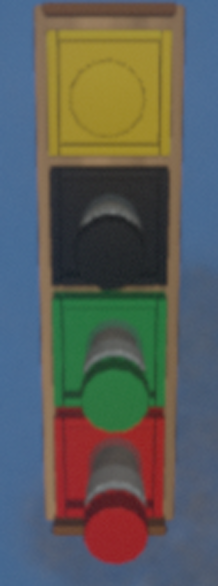

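Run:
```python
from h import *
p=np.load('w2.npy',allow_pickle=True).item()
f=lambda u:((u[0]+.5)/2.3-.5+235,(u[1]+.5)/2.3-.5+80)
for n,u in dict(y=(108,97),k=(110,252),g=(115,400),r=(116,529)).items(): print(n,onz(p,f(u),91).round(1))
```

```text
y [519.9 247.8  91. ]
k [520.5 187.8  91. ]
g [522.4 124.8  91. ]
r [522.8  64.   91. ]
```

carry_out(rows=[[1, -2, 0, 0, 0, 0, 0], [1, -5, 0.5, 0, 0, 0, 0], [1, -6.5, 2, 0, 0, 0, 0], [1, -6.8, 5, 0, 0, 0, 0], [1, -6.8, 8, 0, 0, 0, 0], [1, -6.8, 11, 0, 0, 0, 0], [1, -6.8, 14, 0, 0, 0, 0], [1, -6.8, 16.5, 0, 0, 0, 0], [1, -6.8, 18.3, 0, 0, 0, 0], [1, -6.8, 19.2, 0, 0, 0, 0], [1, -6.8, 19.2, 0, 0, 0, 0], [0, -6.8, 19.2, 0, 0, 0, 0], [0, -6.8, 19.2, 0, 0, 0, 0], [0, -6.8, 19.2, 0, 0, 0, 0], [0, -6.8, 19.2, 0, 0, 0, 0], [0, -6.8, 19.2, 0, 0, 0, 0], [0, -6.8, 19.2, 0, 0, 0, 0], [0, -6.8, 19.2, 0, 0, 0, 0], [0, -6.8, 19.2, 0, 0, 0, 0], [0, -6.8, 19.2, 0, 0, 0, 0]], newtons=20)

```text
t: 5.3
tool_pos: [520.0, 249.9, 67.5]
orientation: [-1.571, -0.0, -1.571]
contact_force: [0.1, 0.2, -0.4]
width: 0.302
```

carry_out(rows=[[0, 0, -0.5, 0, 0, 0, 0], [0, 0, -2, 0, 0, 0, 0], [0, 0, -4.5, 0, 0, 0, 0], [0, 0, -7.5, 0, 0, 0, 0], [0, 0, -10.5, 0, 0, 0, 0], [0, 0, -12.8, 0, 0, 0, 0], [0, 0, -13.5, 0, 0, 0, 0], [0, 0, -13.5, 0, 0, 0, 0]])

```text
t: 6.1
tool_pos: [520.4, 250.1, 203.3]
orientation: [-1.569, 0.001, -1.571]
contact_force: [-0.2, -0.5, -2.0]
width: 0.302
```

Run:
```python
from h import *
s=sensors.get_state();print(s['t'],s['tool_pos'],s['width'])
p,im=rd("scene");cv2.imwrite('pics/s3.png',im)
```

```text
6.1 [520.41897003 250.08086858 203.33154972] 0.30169142820331407
```

View pics/s3.png

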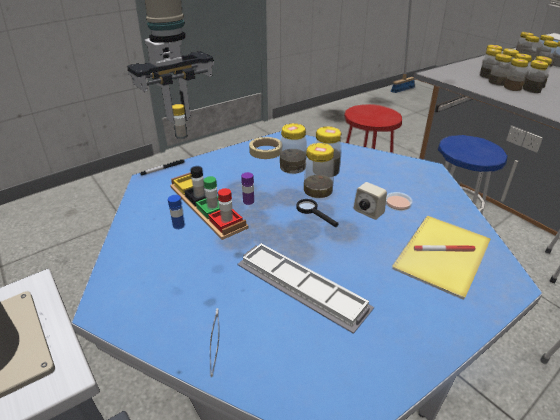

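The yellow vial hangs upright between the fingers at (179,120), and the other three vials are undisturbed. Next I'll carry it to the right-end pocket.

carry_out(rows=[[0, 1, 0, 0, 0, 0, 0], [0, 3, 0, 0.2, 0, 0, 0], [0, 6, 0, 0.4, 0, 0, 0], [0, 9.5, 0, 0.7, 0, 0, 0], [0, 13, 0, 1, 0, 0, 0], [0, 16.5, 0, 1.2, 0, 0, 0], [0, 20, 0, 1.5, 0, 0, 0], [0, 23.5, 0, 1.7, 0, 0, 0], [0, 27, 0, 2, 0, 0, 0], [0, 30.5, 0, 2.3, 0, 0, 0], [0, 34, 0, 2.5, 0, 0, 0], [0, 37.5, 0, 2.8, 0, 0, 0], [0, 41, 0, 3, 0, 0, 0], [0, 44.5, 0, 3.3, 0, 0, 0], [0, 47.5, 0, 3.5, 0, 0, 0], [0, 50, 0, 3.7, 0, 0, 0], [0, 51.8, 0, 3.8, 0, 0, 0], [0, 52.7, 0, 3.85, 0, 0, 0], [0, 52.7, 0, 3.85, 0, 0, 0], [0, 52.7, 0, 3.85, 0, 0, 0]])

```text
t: 8.15
tool_pos: [558.4, -275.4, 202.2]
orientation: [-1.571, 0.001, -1.569]
contact_force: [0.2, -0.2, -0.3]
width: 0.299
```

Run:
```python
from h import *
s=sensors.get_state();print(s['t'],s['tool_pos'],s['width'],s['orientation'],s['joint_positions'])
```

```text
8.15 [ 558.44824547 -275.44982446  202.21197062] 0.2990497917787584 [-1.57125475e+00  1.39988957e-03 -1.56937409e+00] [ 0.62436255  0.62564794 -0.34659915  1.60925444  0.24546975  0.95087801
  0.19626544]
```

carry_out(rows=[[0, 0, 1, 0, 0, 0, 0], [0, 0, 3.5, 0, 0, 0, 0], [0, 0, 6.5, 0, 0, 0, 0], [0, 0, 9.5, 0, 0, 0, 0], [0, 0, 11.5, 0, 0, 0, 0], [0, 0, 12.8, 0, 0, 0, 0], [0, 0, 13.6, 0, 0, 0, 0], [0, 0, 14, 0, 0, 0, 0], [0, 0, 14, 0, 0, 0, 0], [0, 0, 14, 0, 0, 0, 0]])

```text
t: 9.15
tool_pos: [559.1, -277.2, 63.4]
orientation: [-1.569, -0.001, -1.571]
contact_force: [0.0, 0.4, -1.5]
width: 0.301
```

Run:
```python
from h import *
s=sensors.get_state();print(s['t'],s['tool_pos'],s['width'],s['contact_force'])
p,im=rd("scene");cv2.imwrite('pics/s4.png',cv2.resize(im[190:340,220:400],None,fx=4,fy=4,interpolation=cv2.INTER_CUBIC))
```

```text
9.15 [ 559.11008211 -277.24276357   63.36622306] 0.3012329207728282 [ 0.03668959  0.42560479 -1.47270838]
```

View pics/s4.png

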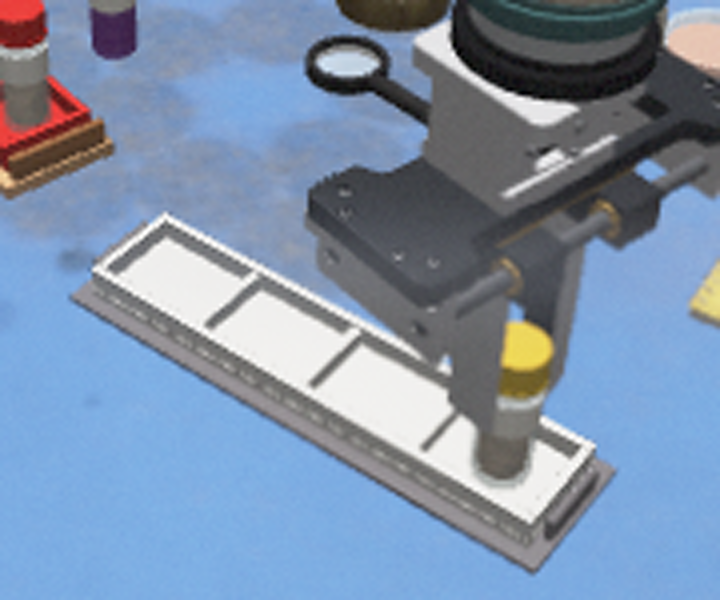

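The vial is inside the right-end pocket, about 2 mm above the floor. I'll lower it the rest of the way, release it and retreat.

carry_out(rows=[[0, 0, 0.1, 0, 0, 0, 0], [0, 0, 0.2, 0, 0, 0, 0], [0, 0, 0.2, 0, 0, 0, 0], [0.45, 0, 0.2, 0, 0, 0, 0], [0.6, 0, 0.2, 0, 0, 0, 0], [0.8, 0, 0.2, 0, 0, 0, 0], [1, 0, 0.2, 0, 0, 0, 0], [1, 0, 0.2, 0, 0, 0, 0], [1, 0, 0.2, 0, 0, 0, 0], [1, 0, -0.5, 0, 0, 0, 0], [1, 0, -2, 0, 0, 0, 0], [1, 0, -4.5, 0, 0, 0, 0], [1, 0, -8, 0, 0, 0, 0], [1, 0, -11, 0, 0, 0, 0], [1, 0, -13, 0, 0, 0, 0], [1, 0, -13.8, 0, 0, 0, 0], [1, 0, -13.8, 0, 0, 0, 0]])

```text
t: 10.9
tool_pos: [559.2, -277.4, 202.3]
orientation: [-1.568, -0.001, -1.571]
contact_force: [0.4, 0.2, -0.4]
width: 1.001
```

Run:
```python
from h import *
s=sensors.get_state();print(s['t'],s['tool_pos'],s['width'],s['contact_force'])
p,im=rd("scene");cv2.imwrite('pics/s5.png',im)
```

```text
10.9 [ 559.1503337  -277.39363948  202.33089062] 1.0010082276719707 [ 0.40452203  0.17754885 -0.38178189]
```

View pics/s5.png

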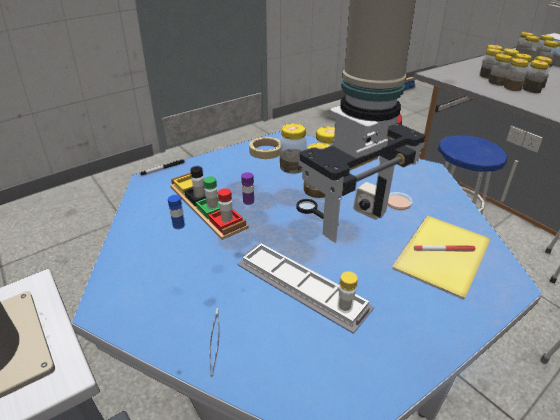

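The yellow vial stands upright in the right-end pocket at (347,290). Next is black.

carry_out(rows=[[1, -1.5, 0, -0.2, 0, 0, 0], [1, -4.5, 0, -0.5, 0, 0, 0], [1, -8.5, 0, -0.8, 0, 0, 0], [1, -12.5, 0, -1.2, 0, 0, 0], [1, -16.5, 0, -1.6, 0, 0, 0], [1, -20.5, 0, -2, 0, 0, 0], [1, -24.5, 0, -2.3, 0, 0, 0], [1, -28.5, 0, -2.6, 0, 0, 0], [1, -32.5, 0, -3, 0, 0, 0], [1, -36.5, 0, -3.3, 0, 0, 0], [1, -40.5, 0, -3.6, 0, 0, 0], [1, -43.5, 0, -3.9, 0, 0, 0], [1, -45.5, 0, -4, 0, 0, 0], [1, -46.3, 0, -4, 0, 0, 0], [1, -46.3, 0, -4, 0, 0, 0], [1, -46.3, 0, -4, 0, 0, 0], [1, -46.3, 0, -4, 0, 0, 0]])

```text
t: 12.65
tool_pos: [518.5, 184.1, 200.2]
orientation: [-1.571, -0.001, -1.573]
contact_force: [-0.0, -0.7, 0.3]
width: 0.999
```

Run:
```python
from h import *
s=sensors.get_state();print(s['t'],s['tool_pos'],s['width'],s['orientation'],s['contact_force'])
```

```text
12.65 [518.50287863 184.13815474 200.18659165] 0.9992017482345833 [-1.57138731e+00 -1.16578914e-03 -1.57317370e+00] [-0.02384633 -0.66104052  0.28164682]
```

carry_out(rows=[[1, 0, 1, 0, 0, 0, 0], [1, 0, 3.5, 0, 0, 0, 0], [1, 0, 6.5, 0, 0, 0, 0], [1, 0, 9.5, 0, 0, 0, 0], [1, 0, 12, 0, 0, 0, 0], [1, 0, 13.4, 0, 0, 0, 0], [1, 0, 13.4, 0, 0, 0, 0], [0, 0, 13.4, 0, 0, 0, 0], [0, 0, 13.4, 0, 0, 0, 0], [0, 0, 13.4, 0, 0, 0, 0], [0, 0, 13.4, 0, 0, 0, 0], [0, 0, 13.4, 0, 0, 0, 0], [0, 0, 13.4, 0, 0, 0, 0], [0, 0, 13.4, 0, 0, 0, 0], [0, 0, 13.4, 0, 0, 0, 0], [0, 0, 13.4, 0, 0, 0, 0]])

```text
t: 14.25
tool_pos: [518.5, 185.9, 66.5]
orientation: [-1.571, 0.0, -1.571]
contact_force: [-0.6, -0.1, -0.7]
width: 0.31
```

carry_out(rows=[[0, 0, -0.5, 0, 0, 0, 0], [0, 0, -2, 0, 0, 0, 0], [0, 0, -4.5, 0, 0, 0, 0], [0, 0, -7.5, 0, 0, 0, 0], [0, 0, -10.5, 0, 0, 0, 0], [0, 0, -12.8, 0, 0, 0, 0], [0, 0, -13.5, 0, 0, 0, 0], [0, 0, -13.5, 0, 0, 0, 0], [0, 0, -13.5, 0, 0, 0, 0]])

```text
t: 15.15
tool_pos: [517.8, 185.5, 200.5]
orientation: [-1.572, -0.001, -1.571]
contact_force: [0.8, 0.3, -1.3]
width: 0.304
```

Run:
```python
from h import *
s=sensors.get_state();print(s['t'],s['tool_pos'],s['width'],s['contact_force'])
p,im=rd("scene");cv2.imwrite('pics/s6.png',im)
```

```text
15.15 [517.80392366 185.48297981 200.50887874] 0.30427704380919995 [ 0.78156907  0.34961435 -1.30816951]
```

View pics/s6.png

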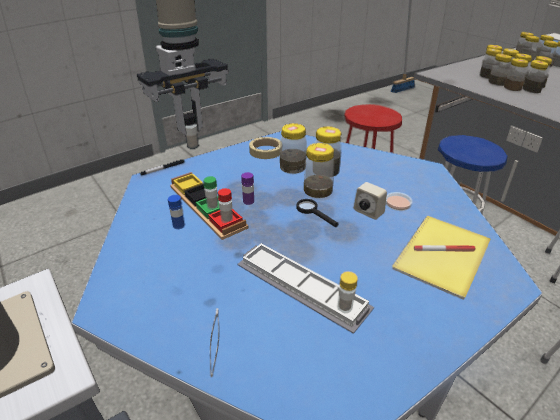

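Black is held at (192,130). I'll carry it to the second pocket from the right.

carry_out(rows=[[0, 1, 0, 0, 0, 0, 0], [0, 3, 0, 0.2, 0, 0, 0], [0, 6, 0, 0.4, 0, 0, 0], [0, 9.5, 0, 0.6, 0, 0, 0], [0, 13, 0, 0.8, 0, 0, 0], [0, 16.5, 0, 1.1, 0, 0, 0], [0, 20, 0, 1.3, 0, 0, 0], [0, 23.5, 0, 1.5, 0, 0, 0], [0, 27, 0, 1.7, 0, 0, 0], [0, 30.5, 0, 2, 0, 0, 0], [0, 34, 0, 2.2, 0, 0, 0], [0, 37, 0, 2.4, 0, 0, 0], [0, 39.2, 0, 2.5, 0, 0, 0], [0, 40.2, 0, 2.55, 0, 0, 0], [0, 40.2, 0, 2.55, 0, 0, 0], [0, 40.2, 0, 2.55, 0, 0, 0], [0, 40.2, 0, 2.55, 0, 0, 0]])

```text
t: 16.9
tool_pos: [544.0, -214.1, 201.4]
orientation: [-1.571, 0.001, -1.568]
contact_force: [0.7, -0.1, -0.0]
width: 0.305
```

carry_out(rows=[[0, 0, 1, 0, 0, 0, 0], [0, 0, 3.5, 0, 0, 0, 0], [0, 0, 6.5, 0, 0, 0, 0], [0, 0, 9.5, 0, 0, 0, 0], [0, 0, 11.5, 0, 0, 0, 0], [0, 0, 12.8, 0, 0, 0, 0], [0, 0, 13.6, 0, 0, 0, 0], [0, 0, 13.9, 0, 0, 0, 0], [0, 0, 13.9, 0, 0, 0, 0], [0, 0, 13.9, 0, 0, 0, 0]])

```text
t: 17.9
tool_pos: [544.6, -216.2, 63.3]
orientation: [-1.569, -0.001, -1.571]
contact_force: [-0.3, -0.2, 0.1]
width: 0.305
```

Run:
```python
from h import *
s=sensors.get_state();print(s['t'],s['tool_pos'],s['width'],s['contact_force'])
p,im=rd("scene");cv2.imwrite('pics/s7.png',cv2.resize(im[190:340,220:400],None,fx=4,fy=4,interpolation=cv2.INTER_CUBIC))
```

```text
17.9 [ 544.62519932 -216.22937316   63.32162667] 0.3051263121860558 [-0.29778945 -0.21876611  0.11541872]
```

View pics/s7.png

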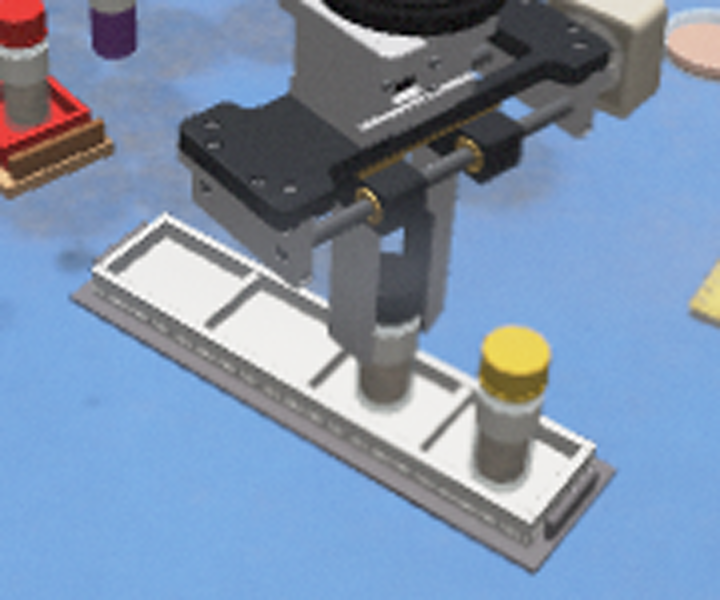

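carry_out(rows=[[0, 0, 0.1, 0, 0, 0, 0], [0, 0, 0.25, 0, 0, 0, 0], [0, 0, 0.25, 0, 0, 0, 0], [0.45, 0, 0.25, 0, 0, 0, 0], [0.6, 0, 0.25, 0, 0, 0, 0], [0.8, 0, 0.25, 0, 0, 0, 0], [0.8, 0, 0.25, 0, 0, 0, 0], [0.8, 0, 0.25, 0, 0, 0, 0], [0.8, 0, -0.5, 0, 0, 0, 0], [0.8, 0, -2, 0, 0, 0, 0], [0.8, 0, -4.5, 0, 0, 0, 0], [0.8, 0, -8, 0, 0, 0, 0], [0.8, 0, -11, 0, 0, 0, 0], [0.8, 0, -13, 0, 0, 0, 0], [0.7, 0, -13.8, 0, 0, 0, 0], [0.7, 0, -13.8, 0, 0, 0, 0]])

```text
t: 19.55
tool_pos: [544.6, -216.3, 202.2]
orientation: [-1.568, -0.001, -1.571]
contact_force: [-0.2, 0.3, -0.4]
width: 0.71
```

carry_out(rows=[[0.7, -1.5, 0, -0.2, 0, 0, 0], [0.7, -4.5, 0, -0.4, 0, 0, 0], [0.7, -8.5, 0, -0.6, 0, 0, 0], [0.7, -12.5, 0, -0.9, 0, 0, 0], [0.7, -16.5, 0, -1.2, 0, 0, 0], [0.7, -20.5, 0, -1.5, 0, 0, 0], [0.7, -24.5, 0, -1.8, 0, 0, 0], [0.7, -28.5, 0, -2.1, 0, 0, 0], [0.7, -31.5, 0, -2.3, 0, 0, 0], [0.7, -33.4, 0, -2.4, 0, 0, 0], [0.7, -34.1, 0, -2.4, 0, 0, 0], [0.7, -34.1, 0, -2.4, 0, 0, 0], [0.7, -34.1, 0, -2.4, 0, 0, 0], [0.7, -34.1, 0, -2.4, 0, 0, 0]])

```text
t: 20.95
tool_pos: [519.9, 123.2, 200.1]
orientation: [-1.571, -0.001, -1.573]
contact_force: [-0.5, 0.6, 0.6]
width: 0.704
```

Run:
```python
from h import *
s=sensors.get_state();print(s['t'],s['tool_pos'],s['width'],s['contact_force'])
p,im=rd("scene");cv2.imwrite('pics/s8.png',im)
```

```text
20.95 [519.91596502 123.24978879 200.14680201] 0.7040827494560996 [-0.5318969   0.55484121  0.63632816]
```

View pics/s8.png

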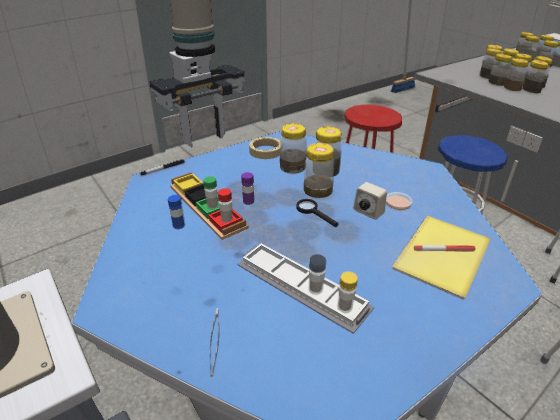

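Black stands upright at (317,273). The green cap at (210,185) is the one in the green holder. The blue vial (175,205) and the purple vial (247,182) stand off the strip, so I'll leave them.

carry_out(rows=[[0.7, 0, 1, 0, 0, 0, 0], [0.7, 0, 3.5, 0, 0, 0, 0], [0.7, 0, 6.5, 0, 0, 0, 0], [0.7, 0, 9.5, 0, 0, 0, 0], [0.7, 0, 12, 0, 0, 0, 0], [0.7, 0, 13.4, 0, 0, 0, 0], [0.7, 0, 13.4, 0, 0, 0, 0], [0, 0, 13.4, 0, 0, 0, 0], [0, 0, 13.4, 0, 0, 0, 0], [0, 0, 13.4, 0, 0, 0, 0], [0, 0, 13.4, 0, 0, 0, 0], [0, 0, 13.4, 0, 0, 0, 0], [0, 0, 13.4, 0, 0, 0, 0], [0, 0, 13.4, 0, 0, 0, 0], [0, 0, 13.4, 0, 0, 0, 0]])

```text
t: 22.5
tool_pos: [520.4, 125.1, 66.9]
orientation: [-1.57, 0.0, -1.571]
contact_force: [-0.2, 0.1, 4.6]
width: 0.302
```

carry_out(rows=[[0, 0, -0.5, 0, 0, 0, 0], [0, 0, -2, 0, 0, 0, 0], [0, 0, -4.5, 0, 0, 0, 0], [0, 0, -7.5, 0, 0, 0, 0], [0, 0, -10.5, 0, 0, 0, 0], [0, 0, -12.8, 0, 0, 0, 0], [0, 0, -13.5, 0, 0, 0, 0], [0, 0, -13.5, 0, 0, 0, 0], [0, 0, -13.5, 0, 0, 0, 0]])

```text
t: 23.4
tool_pos: [519.2, 124.5, 200.4]
orientation: [-1.573, -0.001, -1.571]
contact_force: [-0.2, 0.0, -0.8]
width: 0.3
```

Run:
```python
from h import *
s=sensors.get_state();print(s['t'],s['tool_pos'],s['width'],s['contact_force'])
p,im=rd("scene");cv2.imwrite('pics/s9.png',im)
```

```text
23.4 [519.15348296 124.54293081 200.40428283] 0.3002707334381822 [-0.18526308  0.045901   -0.83439164]
```

View pics/s9.png

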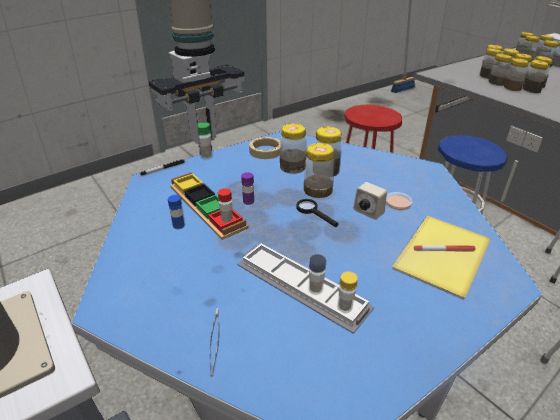

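Green is held upright at (204,138). I'll carry it to the third pocket from the right.

carry_out(rows=[[0, 1, 0, 0, 0, 0, 0], [0, 3, 0, 0.1, 0, 0, 0], [0, 6, 0, 0.2, 0, 0, 0], [0, 9.5, 0, 0.3, 0, 0, 0], [0, 13, 0, 0.4, 0, 0, 0], [0, 16.5, 0, 0.5, 0, 0, 0], [0, 20, 0, 0.6, 0, 0, 0], [0, 23.5, 0, 0.8, 0, 0, 0], [0, 26, 0, 0.9, 0, 0, 0], [0, 27.5, 0, 0.9, 0, 0, 0], [0, 28.1, 0, 0.9, 0, 0, 0], [0, 28.1, 0, 0.9, 0, 0, 0], [0, 28.1, 0, 0.9, 0, 0, 0], [0, 28.1, 0, 0.9, 0, 0, 0]])

```text
t: 24.85
tool_pos: [529.1, -154.3, 201.6]
orientation: [-1.571, 0.001, -1.568]
contact_force: [-0.5, 0.1, -0.9]
width: 0.303
```

carry_out(rows=[[0, 0, 1, 0, 0, 0, 0], [0, 0, 3.5, 0, 0, 0, 0], [0, 0, 6.5, 0, 0, 0, 0], [0, 0, 9.5, 0, 0, 0, 0], [0, 0, 11.5, 0, 0, 0, 0], [0, 0, 12.8, 0, 0, 0, 0], [0, 0, 13.6, 0, 0, 0, 0], [0, 0, 13.9, 0, 0, 0, 0], [0, 0, 13.9, 0, 0, 0, 0], [0, 0, 13.9, 0, 0, 0, 0]])

```text
t: 25.85
tool_pos: [529.6, -156.2, 63.3]
orientation: [-1.569, -0.0, -1.571]
contact_force: [-0.2, 0.5, -0.5]
width: 0.305
```

Run:
```python
from h import *
s=sensors.get_state();print(s['t'],s['tool_pos'],s['width'],s['contact_force'])
p,im=rd("scene");cv2.imwrite('pics/s10.png',cv2.resize(im[190:340,220:400],None,fx=4,fy=4,interpolation=cv2.INTER_CUBIC))
```

```text
25.85 [ 529.59341198 -156.15749821   63.25164966] 0.3048374135405689 [-0.15074598  0.46487644 -0.54552592]
```

View pics/s10.png

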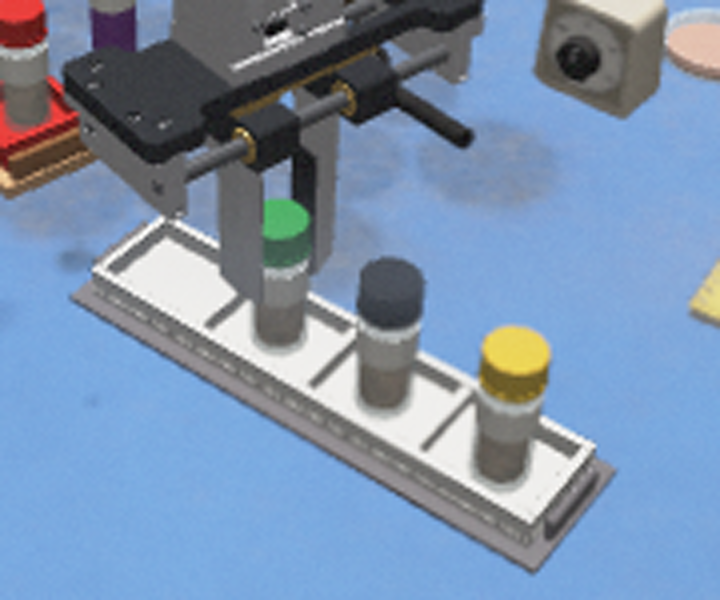

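carry_out(rows=[[0, 0, 0.1, 0, 0, 0, 0], [0, 0, 0.25, 0, 0, 0, 0], [0, 0, 0.25, 0, 0, 0, 0], [0.45, 0, 0.25, 0, 0, 0, 0], [0.6, 0, 0.25, 0, 0, 0, 0], [0.8, 0, 0.25, 0, 0, 0, 0], [0.8, 0, 0.25, 0, 0, 0, 0], [0.8, 0, 0.25, 0, 0, 0, 0], [0.8, 0, -0.5, 0, 0, 0, 0], [0.8, 0, -2, 0, 0, 0, 0], [0.8, 0, -4.5, 0, 0, 0, 0], [0.8, 0, -8, 0, 0, 0, 0], [0.8, 0, -11, 0, 0, 0, 0], [0.8, 0, -13, 0, 0, 0, 0], [0.7, 0, -13.8, 0, 0, 0, 0], [0.7, 0, -13.8, 0, 0, 0, 0]])

```text
t: 27.5
tool_pos: [529.5, -156.2, 201.6]
orientation: [-1.569, -0.001, -1.571]
contact_force: [1.3, 0.3, -1.0]
width: 0.703
```

carry_out(rows=[[0.7, -1.5, 0, -0.2, 0, 0, 0], [0.7, -4.5, 0, -0.4, 0, 0, 0], [0.7, -8.5, 0, -0.6, 0, 0, 0], [0.7, -12.5, 0, -0.8, 0, 0, 0], [0.7, -16.5, 0, -0.8, 0, 0, 0], [0.7, -19.5, 0, -0.8, 0, 0, 0], [0.7, -21.2, 0, -0.8, 0, 0, 0], [0.7, -21.8, 0, -0.8, 0, 0, 0], [0.7, -21.8, 0, -0.8, 0, 0, 0], [0.7, -21.8, 0, -0.8, 0, 0, 0], [0.7, -21.8, 0, -0.8, 0, 0, 0]])

```text
t: 28.6
tool_pos: [520.8, 60.4, 200.2]
orientation: [-1.571, -0.001, -1.573]
contact_force: [-0.7, 0.2, -0.3]
width: 0.699
```

Run:
```python
from h import *
s=sensors.get_state();print(s['t'],s['tool_pos'],s['width'],s['contact_force'])
p,im=rd("scene");cv2.imwrite('pics/s11.png',im)
```

```text
28.6 [520.80239743  60.41988288 200.15243236] 0.6990466042796799 [-0.70157906  0.2426879  -0.34992909]
```

View pics/s11.png

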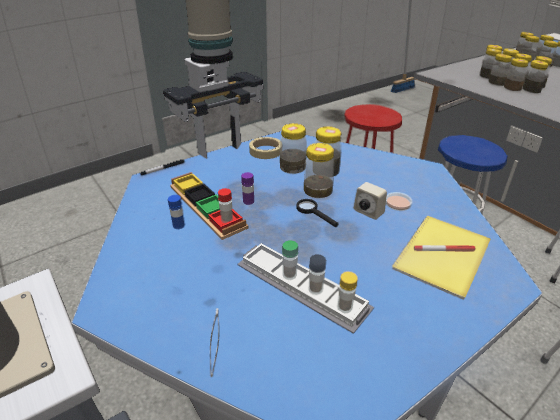

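Green stands upright at (290,258). Red, at (224,203), is the last one.

carry_out(rows=[[0.7, 0, 1, 0, 0, 0, 0], [0.7, 0, 3.5, 0, 0, 0, 0], [0.7, 0, 6.5, 0, 0, 0, 0], [0.7, 0, 9.5, 0, 0, 0, 0], [0.7, 0, 12, 0, 0, 0, 0], [0.7, 0, 13.4, 0, 0, 0, 0], [0.7, 0, 13.4, 0, 0, 0, 0], [0, 0, 13.4, 0, 0, 0, 0], [0, 0, 13.4, 0, 0, 0, 0], [0, 0, 13.4, 0, 0, 0, 0], [0, 0, 13.4, 0, 0, 0, 0], [0, 0, 13.4, 0, 0, 0, 0], [0, 0, 13.4, 0, 0, 0, 0], [0, 0, 13.4, 0, 0, 0, 0], [0, 0, 13.4, 0, 0, 0, 0]])

```text
t: 30.15
tool_pos: [521.3, 62.0, 66.9]
orientation: [-1.57, 0.0, -1.571]
contact_force: [-1.1, 0.3, 4.1]
width: 0.299
```

carry_out(rows=[[0, 0, -0.5, 0, 0, 0, 0], [0, 0, -2, 0, 0, 0, 0], [0, 0, -4.5, 0, 0, 0, 0], [0, 0, -7.5, 0, 0, 0, 0], [0, 0, -10.5, 0, 0, 0, 0], [0, 0, -12.8, 0, 0, 0, 0], [0, 0, -13.5, 0, 0, 0, 0], [0, 0, -13.5, 0, 0, 0, 0], [0, 0, -13.5, 0, 0, 0, 0]])

```text
t: 31.05
tool_pos: [520.1, 61.6, 200.4]
orientation: [-1.573, -0.0, -1.571]
contact_force: [0.3, 0.7, 0.1]
width: 0.302
```

Run:
```python
from h import *
s=sensors.get_state();print(s['t'],s['tool_pos'],s['width'],s['contact_force'])
p,im=rd("scene");cv2.imwrite('pics/s12.png',im)
```

```text
31.05 [520.11489146  61.60608507 200.38821293] 0.3022767976723664 [0.27116819 0.6618543  0.07091499]
```

View pics/s12.png

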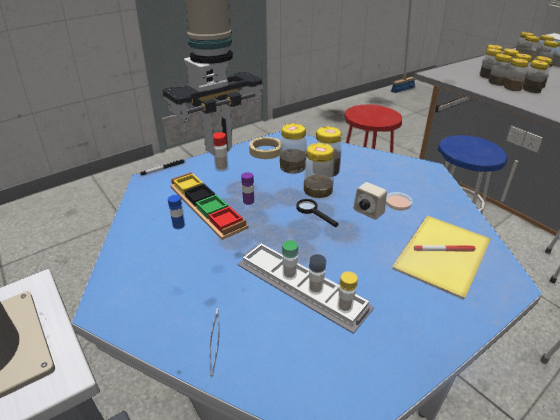

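Red is held upright at (220,150).

carry_out(rows=[[0, 1, 0, 0, 0, 0, 0], [0, 3, 0, -0.1, 0, 0, 0], [0, 6, 0, -0.2, 0, 0, 0], [0, 9.2, 0, -0.4, 0, 0, 0], [0, 12.2, 0, -0.5, 0, 0, 0], [0, 14.5, 0, -0.6, 0, 0, 0], [0, 15.6, 0, -0.65, 0, 0, 0], [0, 15.8, 0, -0.65, 0, 0, 0], [0, 15.8, 0, -0.65, 0, 0, 0], [0, 15.8, 0, -0.65, 0, 0, 0], [0, 15.8, 0, -0.65, 0, 0, 0]])

```text
t: 32.2
tool_pos: [514.6, -94.6, 201.5]
orientation: [-1.571, 0.001, -1.569]
contact_force: [0.1, 0.5, -0.1]
width: 0.303
```

carry_out(rows=[[0, 0, 1, 0, 0, 0, 0], [0, 0, 3.5, 0, 0, 0, 0], [0, 0, 6.5, 0, 0, 0, 0], [0, 0, 9.5, 0, 0, 0, 0], [0, 0, 11.5, 0, 0, 0, 0], [0, 0, 12.8, 0, 0, 0, 0], [0, 0, 13.6, 0, 0, 0, 0], [0, 0, 13.9, 0, 0, 0, 0], [0, 0, 13.9, 0, 0, 0, 0], [0, 0, 13.9, 0, 0, 0, 0]])

```text
t: 33.2
tool_pos: [515.1, -96.1, 63.2]
orientation: [-1.569, -0.0, -1.571]
contact_force: [-0.1, -0.0, -1.0]
width: 0.3
```

Run:
```python
from h import *
s=sensors.get_state();print(s['t'],s['tool_pos'],s['width'],s['contact_force'])
p,im=rd("scene");cv2.imwrite('pics/s13.png',cv2.resize(im[190:340,220:400],None,fx=4,fy=4,interpolation=cv2.INTER_CUBIC))
```

```text
33.2 [515.11530667 -96.10102008  63.22899396] 0.3000523225482138 [-0.14295705 -0.00550448 -1.0280134 ]
```

View pics/s13.png

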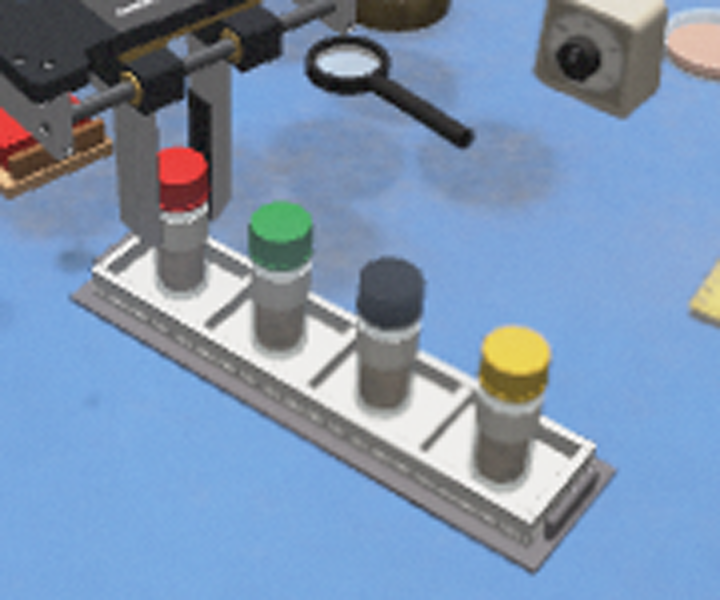

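carry_out(rows=[[0, 0, 0.1, 0, 0, 0, 0], [0, 0, 0.25, 0, 0, 0, 0], [0, 0, 0.25, 0, 0, 0, 0], [0.45, 0, 0.25, 0, 0, 0, 0], [0.6, 0, 0.25, 0, 0, 0, 0], [0.8, 0, 0.25, 0, 0, 0, 0], [0.8, 0, 0.25, 0, 0, 0, 0], [0.8, 0, 0.25, 0, 0, 0, 0], [0.8, 0, -0.5, 0, 0, 0, 0], [0.8, 0, -2, 0, 0, 0, 0], [0.8, 0, -4.5, 0, 0, 0, 0], [0.8, 0, -8, 0, 0, 0, 0], [0.8, 0, -11, 0, 0, 0, 0], [0.8, 0, -13, 0, 0, 0, 0], [0.8, 0, -15, 0, 0, 0, 0], [0.8, 0, -16, 0, 0, 0, 0], [0.8, 0, -16, 0, 0, 0, 0], [0.8, 0, -16, 0, 0, 0, 0]])

```text
t: 35.05
tool_pos: [514.0, -96.1, 222.0]
orientation: [-1.572, -0.0, -1.571]
contact_force: [-0.4, -0.3, 0.7]
width: 0.798
```

Run:
```python
from h import *
s=sensors.get_state();print(s['t'],s['tool_pos'],s['width'],s['contact_force'])
p,im=rd("scene")
cv2.imwrite('pics/s14.png',im)
cv2.imwrite('pics/s14c.png',cv2.resize(im[190:340,220:400],None,fx=4,fy=4,interpolation=cv2.INTER_CUBIC))
```

```text
35.05 [513.97280335 -96.11057957 222.01251297] 0.7982820574898712 [-0.4129828  -0.3156557   0.71794591]
```

View pics/s14.png

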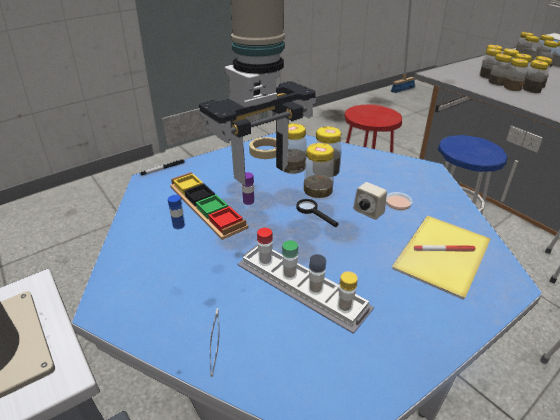

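View pics/s14c.png

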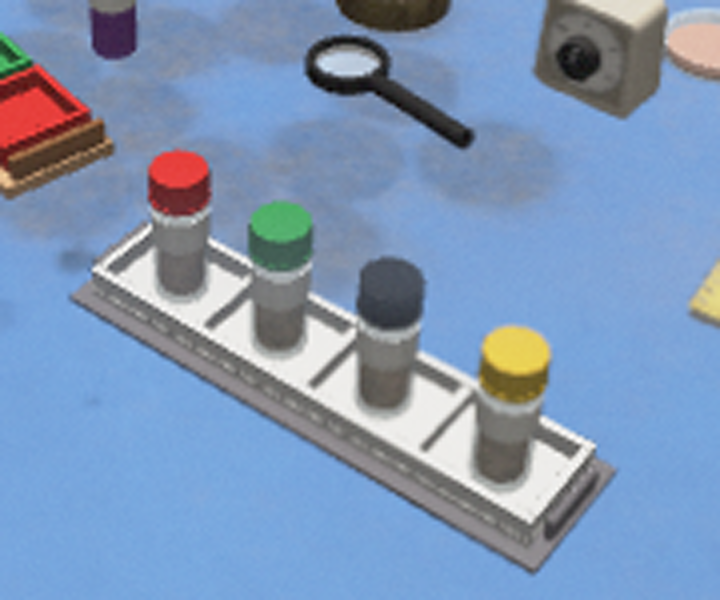

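All four vials stand upright in their pockets: red (265,245), green (290,258), black (317,273) and yellow (347,290). The lens is unmoved at (316,211) and the gripper is clear.

```bash
python3 -c "
from rig import manip
print(manip.job_done())"
```

```text
the job is handed in; nothing more can be done
None
```

All four vials are now in the white rack in reverse order. The old row, left to right, was yellow, black, green, red; the rack, left to right, is now red, green, black, yellow.

- **Final check:** the last scene picture shows each vial upright in its own pocket. The gripper is open and clear, with the TCP at z = 222 mm. The hand lens and the blue and purple vials look undisturbed. I did not re-measure the final vial positions numerically, and there was no wrist or top picture after the last placing.
- **Time and force:** the job finished at about 35 s of the 102 s allowed. The readings at the end of each move stayed under about 5 N.
- **Disagreements:** the cameras differed by up to about 5 mm on the vials and 3 mm on the rack centre. I used averages, which were well inside the room in the pockets. The arm also read 1–2 mm off its target right after travel moves and settled within about 1 mm in x and y.

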